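# Lock the coupling through the guard window

### The job

Pick up the mallet by its handle and, with its face, knock the sprung pin on top of the drive guard fully down, which opens the shutter under the guard's window; then set the mallet back down on the bench. Next take the flat locking key out of its stand, pass its blade upright through the window to about 40 mm deep and finish while holding it there in the gripper, its shoulder clear of the guard. Work the pin only with the mallet, and leave everything else on the bench where it is.

Things in the scene. Friction and masses are not known exactly. Their poses are not given: they have to be found in the camera images.
- mallet: Mallet, 0.36 kg, standing on one rubber face: upright head (cylinder, 46 mm diameter, 64 mm tall) and a level wooden handle. Origin: centre of the lower striking face, on the bench; z up along the head; the handle runs to the mallet's own -x, a bar 22 mm wide (y), 26 mm tall, from 20 to 145 mm from the head's axis, its middle 34 mm above the origin. It stands by itself when set down on its face. The heavy end is the head.
- mallet_grip (a point): Point on the centre line of the mallet's handle, 55 mm from the head's axis and 34 mm above the striking face; same axes as the mallet.
- pin_top (a point): Centre of the top of the sprung steel pin (head 16 mm across) that stands out of a round boss (28 mm across, 15 mm high) on the guard's top. As found it stands 13 to 16 mm proud of the boss; fully down, 2 mm proud (117 mm above the bench). Same axes as the guard.
- pin (a joint): How far the pin is driven down, m: 0 to 0.003 as found, 0.014 fully down. It yields to about 7 to 9 N and stays where it is left. It drives the steel shutter just under the window, which covers the window until the pin is down and is clear of it from 0.011 on.
- window (a point): Centre of the mouth of the guard's window, level with the top face of the guard (100 mm above the bench): a slot 10 mm (x) by 32 mm (y) through an 8 mm plate, slightly chamfered, free space below to more than 75 mm deep once the shutter is open. x and y as the guard, z up. The pin lies 80 mm from it to +y.
- guard: Fixed grey box guard of a drive, 150 (x) by 160 (y) by 100 mm high on a 190 by 200 mm foot plate, with a motor lying behind it to its +x (to 260 mm from the origin, 134 mm high, with a terminal box on its +y side). Origin: centre of the underside of the box, on the bench; window at (0, -35, 100) mm, pin at (0, +45) mm.
- key: Locking key, 0.2 kg, standing in the stand: flat steel blade 8 mm thick (x), 30 mm wide (y), 70 mm long, pointing down, its last 6 mm tapering to 4 by 24 mm at the tip; above it, with a shoulder, a rectangular black grip 18 (x) by 44 (y) by 45 mm tall. Origin: centre of the blade's tip; z up to the grip; the grip spans 70 to 115 mm above the origin.
- drift: Round drift beside the key in the same stand (not to be used): round black knob 32 mm across and 45 mm tall on a round 9 mm shank 70 mm long. Origin: tip of the shank. Which of the two places holds the key varies.
- stand: Fixed grey stand, 50 (x) by 150 (y) by 75 mm high on a thin 90 by 170 mm plate, with two slots 12 (x) by 35 (y) mm at y = -40 and +40 mm; the tools rest with their shoulders on its top face, 75 mm above the bench, tips 5 mm above it. Lift at least 75 mm to clear. Origin: centre of the underside.
- bearing: Bystander: square green flange bearing, 90 mm wide, 34 mm high. Origin: centre of the underside.
- can: Bystander: upright spray can, 60 mm diameter, 160 mm high. Origin: centre of the underside.
- tape: Bystander: black roll of tape lying flat, 76 mm diameter, 19 mm high. Origin: centre of the underside.
- carton: Bystander: small carton, 100 by 70 by 50 mm. Origin: centre of the underside.
- caster: Bystander: caster wheel standing on its plate, 70 by 55 mm, 87 mm high. Origin: centre of the underside.
- screwdriver: Bystander: screwdriver lying on the bench near the robot, under 30 mm high. Origin: on its underside.
- wrench: Bystander: wrench lying flat on the bench near the robot, under 15 mm high. Origin: on its underside.
Not all that is in view belongs to the job. Leave any purple or red look-alike of the key alone. Leave any turquoise look-alike of the mallet alone.

How it is judged:
On the way, in this order (a step that is already met when the one before it is completed fails the run):
1. the pin is knocked fully down with the mallet (value of joint pin above 0.011 m and height (world z) of mallet above 0.06 m), for 0.1 s.
2. the mallet is set back down on the bench and let go (height (world z) of mallet below 0.035 m and contact force between the fingers and mallet below 0.2 N and linear speed of mallet below 0.03 m/s and horizontal distance between mallet and window above 0.1 m), for 0.2 s.
3. the key's tip enters the window (x of key in the frame of window between -0.004 and 0.004 m and y of key in the frame of window between -0.005 and 0.005 m and angle between the z axis of key and the z axis of window, either way round below 0.12 rad and z of key in the frame of window below -0.01 m), for 0.05 s.
At the end, for the whole second after the job is handed in: Key upright (0.12 rad) in the window, tip within 4 mm (x) and 5 mm (y) of its centre and 28 to 52 mm below the guard top, still, gripped with over 1 N; pin driven at least 11 mm; mallet let go, at rest on the bench (origin below 35 mm), over 10 cm from the window (all of step 2 and x of key in the frame of window between -0.004 and 0.004 m and y of key in the frame of window between -0.005 and 0.005 m and angle between the z axis of key and the z axis of window, either way round below 0.12 rad and z of key in the frame of window between -0.052 and -0.028 m and contact force between the fingers and key above 1 N and linear speed of key below 0.02 m/s and value of joint pin above 0.011 m); the arm keeps its last pose, push and grip.
It fails at once if the pin is worked with the fingers, arm, key or drift instead of the mallet (contact force between any of the fingers, the arm, key, drift and pin above 1 N).
It fails at once if a bystander is moved more than 4 cm (distance of any of bearing, can, tape, carton, caster, screwdriver, wrench, drift from where it was at the start of the episode above 0.04 m).
It also fails if it takes over 69 s, if anything falls off the work surface, if the arm or the gripper's body presses on something with over 40 N, if the wrist force passes 120 N, or if a joint passes its speed limit or range.

### The arm

A 6-joint arm with a two-finger parallel gripper is mounted at the origin on the work surface. World frame = base frame: x ahead of the robot, y to its left, z up, the work surface at z = 0. Lengths are in m, angles in rad, forces in N, time in s.
With the tool pointing down it reaches from about 0.425 to 0.925 m from the base axis. Payload 12.5 kg.
Tool frame: the origin (TCP) lies on the centre line of the jaws, within the pads' length; the fingertips stand 17 mm ahead of it and the grasp point (between the pads) lies 2 mm behind it; z points along the fingers, y is the direction in which the jaws open and shut (so a half turn about z gives the same grasp; the last joint's range is limited). The gripper opens to 85 mm and grips with 20 to 120 N. Pads are 22 mm wide; open, the fingers measure 114 mm over their backs; the gripper's body (76 mm by 85 mm) begins 54 mm behind the grasp point. The pads swing forward as they close: fully open they stand 13 mm farther back than shut.
Start: joints at [1.203, 0.491, 1.559, -0, 1.092, -0.106], TCP at [0.162, 0.604, 0.248] pointing down, gripper open.
Joint ranges: [-3.1, 3.1], [-0.84, 2.19], [0.05, 2.79], [-1.13, 4.28], [0.06, 2.93], [-2.69, 2.69]. Speed limits (rad/s): [2.22, 2.22, 2.79, 3.14, 3.14, 3.14].

### API

Orientations are given as a unit quaternion [x, y, z, w].
In Python, from plant import env, grab_frame, camera_model gives the robot as it stands.
- The arm moves only by the shell command python3 -m pendant 'ROWS' [FORCE]. ROWS is text: rows parted by semicolons, each of 7 numbers parted by spaces: the shift along the world's x, y, z in units of 40 mm (1.0 is 40 mm), then the turn, a rotation vector about the world's x, y, z in units of 6 degrees (1.0 is 6 degrees), then the gripper's target within -1 to 1 (shut at 1, half-way at 0, fully open at -1). A call has 1 to 5 rows; each row is the pose to reach, as a shift and turn from the pose commanded when the call began; what a row does not reach only later rows make up. A row lasts 1/10 s, in which the tool goes at most 50 mm and 8.59 degrees, less where a joint would pass 70% of its speed; a pose out of reach is approached as far as the arm can. A call with a gripper value outside its range is refused whole. The fingers move at their own pace and stop on an object; FORCE is the grip in N (left out, the last holds). Time passes only in rows, so rows that repeat a pose let the fingers close. It gives the time, the measured TCP pose, the force and the opening at its end, in the units of the state.
- env.sense(): the state, without advancing time (a new reading comes with each control period).
- grab_frame(name): name is "side" or "top" or "wrist"; returns the picture (420x560x3 uint8, blue, green, red); there is no depth.
- camera_model(name): a dict with "vertical_fov" (degrees; the focal length in pixels is half the picture's height over the tangent of half this angle, whatever the lens; pixels are square), "cx", "cy" (the principal point, pixels), "T" (4x4, takes a point from camera to world coordinates); the wrist camera has in their place "T_tool_cam" (4x4, takes a point from camera to tool coordinates, whose origin is the TCP and whose axes are the flange's). Camera axes: x right, y down, z forward; pixel columns grow to the right and rows downward; lengths in m; the calibration is good to about 2 mm. A picture is of the moment at which its call begins: read the wrist's pose just before it. camera_model takes no time and is no camera call.
- env.finish_job(): hands the job in, once; it reports no verdict.
The state is a dict: "t": time; "qpos": joint angles; "qvel": joint speeds; "effort": joint torques, N m; "tcp_pos": TCP position; "tcp_rot": TCP orientation; "wrist_force": force on the tool from outside, world axes, zero at the start; "moment": the same for the moment, N m; "gripper_width": finger opening in m.
Only numpy, scipy, OpenCV 4.12 (cv2) and the standard library are available. Lean on these libraries where they do the work, as an engineer would, in place of code of your own. Each camera call takes 0.05 s, during which the arm holds its last target.

## Working session

There is one attempt and no reset: what is moved stays moved. The work goes in short steps, Python scripts to look and compute and a shell command to move; the robot and the scene stay as the last step left them, time stands still between calls to the robot, and variables do not carry over. Pictures are saved under pics/ and viewed, and the job is handed in when it is done.

```bash
ls; mkdir -p pics; python3 - <<'E'
from plant import env, grab_frame, camera_model
import cv2
for n in ("side","top","wrist"):
    m=camera_model(n);print(n,{k:(v.round(4).tolist() if hasattr(v,'round') and hasattr(v,'tolist') else v) for k,v in m.items()})
    cv2.imwrite(f"pics/{n}0.png",grab_frame(n))
print(env.sense())
E
```

```text
pics
side {'vertical_fov': 52.770371671330714, 'cx': 278.68237928582676, 'cy': 208.52737032864468, 'T': [[0.975, -0.12, 0.1873, 0.2316], [-0.2223, -0.5034, 0.8349, -1.1239], [-0.0059, -0.8557, -0.5175, 0.8053], [0.0, 0.0, 0.0, 1.0]]}
top {'vertical_fov': 55.11386164288368, 'cx': 277.5597084469746, 'cy': 208.3972589109359, 'T': [[0.0237, -0.9736, 0.2268, 0.2295], [-0.9997, -0.0221, 0.0093, 0.0316], [-0.004, -0.227, -0.9739, 1.2259], [0.0, 0.0, 0.0, 1.0]]}
wrist {'vertical_fov': 59.98164849813368, 'cx': 282.49849698887596, 'cy': 206.2324620832286, 'T_tool_cam': [[0.0014, -0.9648, -0.2629, 0.0662], [1.0, 0.0013, 0.0005, 0.0002], [-0.0001, -0.2629, 0.9648, -0.1265], [0.0, 0.0, 0.0, 1.0]]}
{'t': 0.15, 'qpos': array([ 1.20338091e+00,  4.91384708e-01,  1.55928386e+00, -4.58605603e-06,
        1.09171752e+00, -1.05600599e-01]), 'qvel': array([-2.21065265e-04, -8.86349165e-04, -2.13521127e-03, -1.26000321e-03,
        4.87834547e-05, -1.18639648e-03]), 'effort': array([ 1.84028504e-03, -6.18707228e+01, -2.61694676e+01, -7.81120389e-05,
        3.14789620e-03, -8.04565434e-05]), 'tcp_pos': array([0.16169891, 0.60357244, 0.24789341]), 'tcp_rot': array([ 1.30532784e-01,  9.91443914e-01, -3.86147055e-04, -9.09759588e-05]), 'wrist_force': array([-0.04247555, -0.84917609, -0.1601879 ]), 'moment': array([-0.05920236,  0.06264209, -0.00327108]), 'gripper_width': 0.08545672632313152}
```

View pics/top0.png

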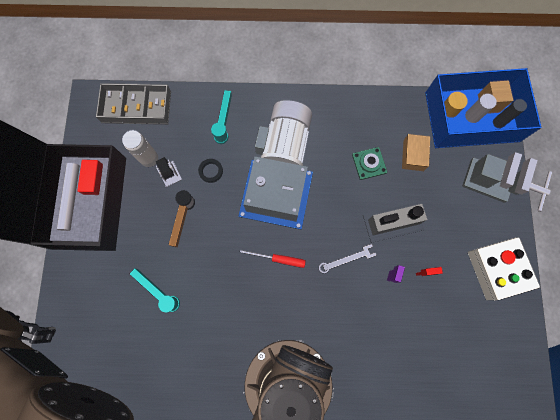

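View pics/side0.png

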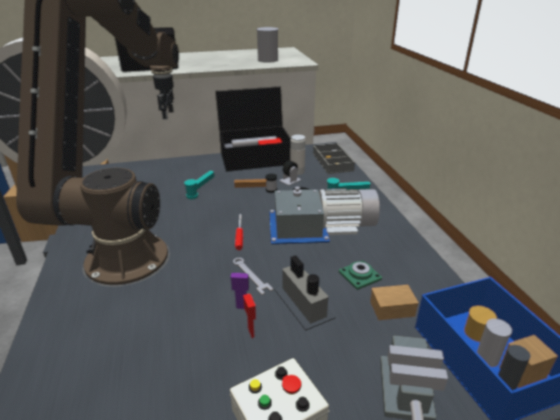

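View pics/wrist0.png

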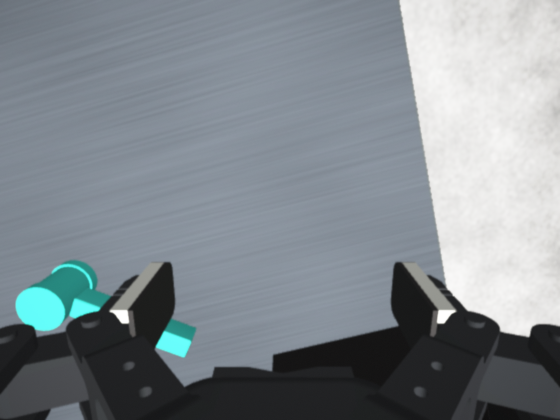

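The top view shows the wooden mallet, head at (184,200) and handle to (175,246). The turquoise look-alikes are at (220,130) and (167,303). The guard is at (277,190) and the stand at (398,219), with the purple and red look-alikes at (397,274) and (430,271). Next I'll enlarge these areas.

```bash
python3 - <<'E'
import cv2,numpy as np
t=cv2.imread('pics/top0.png'); s=cv2.imread('pics/side0.png')
def c(im,x0,y0,x1,y1,k): return cv2.resize(im[y0:y1,x0:x1],None,fx=k,fy=k,interpolation=cv2.INTER_CUBIC)
a=c(t,145,90,345,240,4); cv2.imwrite('pics/c1.png',a)
b=c(t,360,190,440,250,5); d=c(s,270,250,350,330,4);
h=max(b.shape[0],d.shape[0]);o=np.zeros((h,b.shape[1]+d.shape[1],3),np.uint8);o[:b.shape[0],:b.shape[1]]=b;o[:d.shape[0],b.shape[1]:]=d
cv2.imwrite('pics/c2.png',o)
E
```

```text
(no output)
```

View pics/c1.png

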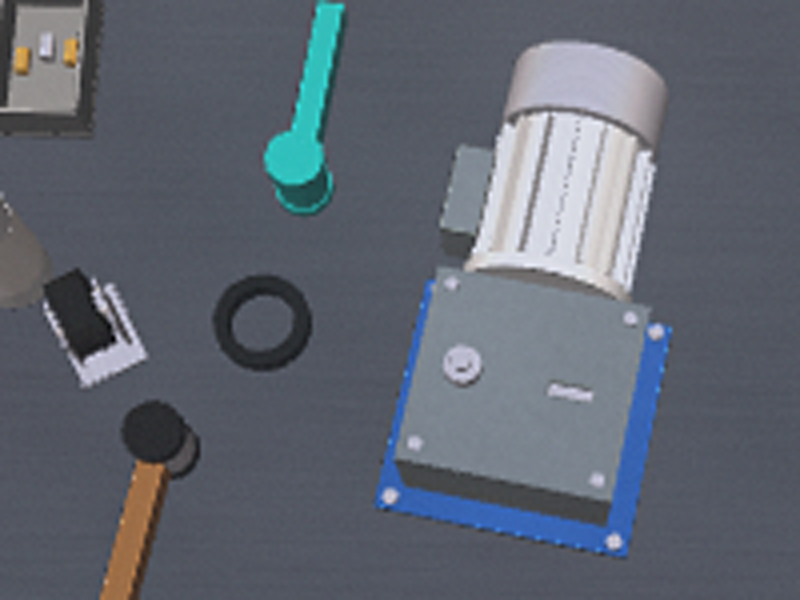

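View pics/c2.png

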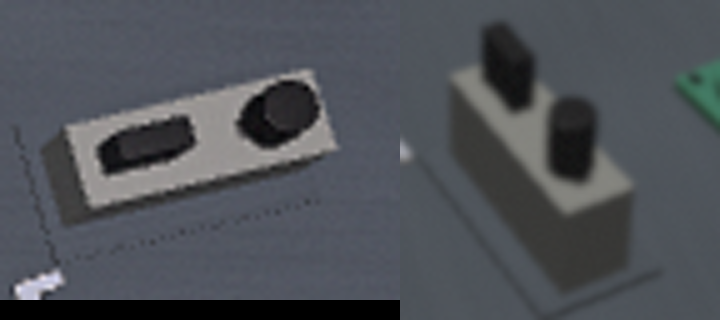

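The key, with its flat grip, is the left tool at top pixel (389,219). The round drift is at (417,212). The window is the light slot at about (288,188) and the pin at (260,181). The wooden mallet with a black head is the real one. Next, measuring.

```bash
cat > h.py <<'E'
import numpy as np,cv2
from plant import env,grab_frame,camera_model
def ray(cam,uv,T=None):
    m=camera_model(cam); f=210/np.tan(np.radians(m['vertical_fov'])/2)
    T=np.array(m['T']) if T is None else T
    d=np.array([(uv[0]-m['cx'])/f,(uv[1]-m['cy'])/f,1.]); return T[:3,3],T[:3,:3]@d
def onz(cam,uv,z,T=None):
    o,d=ray(cam,uv,T); return o+d*(z-o[2])/d[2]
def proj(cam,p,T=None):
    m=camera_model(cam); f=210/np.tan(np.radians(m['vertical_fov'])/2)
    T=np.array(m['T']) if T is None else T
    q=np.linalg.inv(T)@np.append(p,1); return np.array([m['cx']+f*q[0]/q[2],m['cy']+f*q[1]/q[2]])
def wristT(s):
    from scipy.spatial.transform import Rotation as R
    T=np.eye(4);T[:3,:3]=R.from_quat(s['tcp_rot']).as_matrix();T[:3,3]=s['tcp_pos']
    return T@np.array(camera_model('wrist')['T_tool_cam'])
E
python3 - <<'E'
from h import *
t=cv2.imread('pics/top0.png');s=cv2.imread('pics/side0.png')
off=np.array([145,90])
def C(x,y): return np.array([x,y])/4+off
hsv=cv2.cvtColor(t,cv2.COLOR_BGR2HSV)
roi=np.zeros(t.shape[:2],np.uint8);roi[195:255,160:200]=1
m=cv2.inRange(hsv,(5,90,60),(20,255,255))*roi
ys,xs=np.nonzero(m);P=np.array([onz('top',p,.047)[:2] for p in zip(xs,ys)])
c,sz,a=cv2.minAreaRect(P.astype(np.float32));print('handle',c,sz,a)
w,v=np.linalg.eigh(np.cov(P.T));print(np.degrees(np.arctan2(*v[::-1,1])))
print('head top',onz('top',C(154,432),.064))
print('pin',onz('top',C(463,362),.130),'win',onz('top',C(571,392),.1))
for q in [(437,268),(650,305),(612,500),(395,458)]: print('gtop',onz('top',C(*q),.1))
b=np.array([360,190])
for q in [(65,127),(315,68),(338,150),(90,208)]: print('stand',onz('top',np.array(q)/5+b,.075))
m=cv2.inRange(hsv,(0,0,0),(180,255,60))
print('key top', [onz('top',np.array(q)/5+b,.120) for q in [(118,138),(190,118),(195,142),(122,166)]])
print('drift', onz('top',np.array((292,109))/5+b,.120))
E
```

```text
handle (0.44559410214424133, 0.33909371495246887) (0.026783188804984093, 0.12448042631149292) 79.42530822753906
169.75238511392243
head top [0.52563401 0.32412999 0.064     ]
pin [0.56510213 0.09169831 0.13      ] win [0.55330775 0.01410907 0.1       ]
gtop [0.64646086 0.11500221 0.1       ]
gtop [ 0.62113747 -0.04281863  0.1       ]
gtop [ 0.47370546 -0.01664797  0.1       ]
gtop [0.50107796 0.13991511 0.1       ]
stand [ 0.48292912 -0.23677877  0.075     ]
stand [ 0.52179674 -0.38469021  0.075     ]
stand [ 0.47283866 -0.39520111  0.075     ]
stand [ 0.43525562 -0.24979143  0.075     ]
key top [array([ 0.46738373, -0.25578127,  0.12      ]), array([ 0.47979883, -0.29660429,  0.12      ]), array([ 0.46607595, -0.29879412,  0.12      ]), array([ 0.45143208, -0.25743763,  0.12      ])]
drift [ 0.48629351 -0.35411839  0.12      ]
```

The guard corners give a yaw of about -9.8° and sizes matching 150×160 mm, and the window and pin measurements agree with that to 3 mm. The mallet grip point is at about (0.4715, 0.334) with yaw -10°. Moving over the mallet.

```bash
python3 -m pendant '1.25 -1.1 0 0 0 0.2 -1; 2.5 -2.2 0 0 0 0.4 -1; 3.75 -3.3 0 0 0 0.6 -1;4.9 -4.3 0 0 0 0.8 -1;5.8 -5.05 0 0 0 0.8 -1' 120
```

```text
t: 0.65
tcp_pos: [0.3511, 0.4377, 0.2483]
tcp_rot: [0.088, 0.996, 0.0, -0.0]
wrist_force: [-0.3, 0.2, 0.1]
gripper_width: 0.0854
```

```bash
python3 -m pendant '0.8 -0.7 0 0 0 0 -1; 1.6 -1.4 -0.5 0 0 0 -1; 1.95 -1.7 -1.2 0 0 0 -1; 1.95 -1.7 -1.2 0 0 0 -1;1.95 -1.7 -1.2 0 0 0 -1'; python3 - <<'E'
from h import *
s=env.sense();print(s['tcp_pos'],s['tcp_rot'],s['t'])
im=grab_frame('wrist');cv2.imwrite('pics/w1.png',im)
T=wristT(s)
hsv=cv2.cvtColor(im,cv2.COLOR_BGR2HSV)
m=cv2.inRange(hsv,(5,90,40),(20,255,255))
n,l,st,ce=cv2.connectedComponentsWithStats(m);i=1+np.argmax(st[1:,4]);print(st[i])
ys,xs=np.nonzero(l==i);P=np.array([onz('wrist',p,.047,T)[:2] for p in zip(xs,ys)])
print(cv2.minAreaRect(P.astype(np.float32)))
E
```

```text
t: 1.15
tcp_pos: [0.4278, 0.3712, 0.2003]
tcp_rot: [0.089, 0.996, -0.0, -0.0]
wrist_force: [-0.6, 0.5, -0.0]
gripper_width: 0.0853
[0.42784349 0.37123802 0.20029287] [ 8.93077673e-02  9.96003918e-01 -2.76410492e-04 -4.91358053e-04] 1.15
[ 233  142   33  151 4158]Traceback (most recent call last):
  File "<stdin>", line 8, in <module>
  File "h.py", line 8, in onz
    o,d=ray(cam,uv,T); return o+d*(z-o[2])/d[2]
        ~~~^^^^^^^^^^
  File "h.py", line 4, in ray
    m=camera_model(cam); f=210/np.tan(np.radians(m['vertical_fov'])/2)
ValueError: time passes only in moves, steps and waits
```

View pics/w1.png

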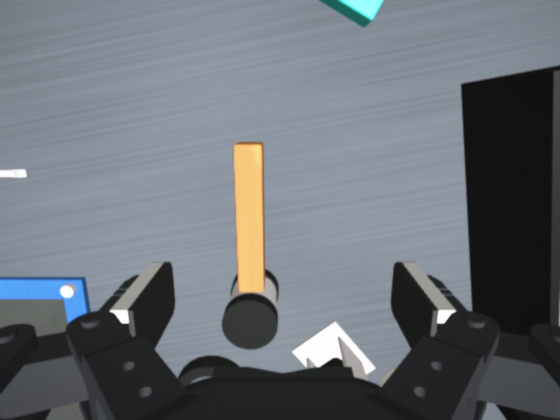

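The wrist view shows the wooden handle from (249,145) to (250,290), the black head at (250,318) and the white caster at (335,350). Next I'll cache the calibration and compute the grip point.

```bash
python3 - <<'E'
from plant import camera_model
import pickle
pickle.dump({n:camera_model(n) for n in('side','top','wrist')},open('cam.pkl','wb'))
E
sed -i 's/^from plant.*/from plant import env,grab_frame\nimport pickle\nCM=pickle.load(open("\.\/cam.pkl","rb"))\ncamera_model=CM.get/' h.py
python3 - <<'E'
from h import *
s=env.sense();T=wristT(s);print(s['tcp_pos'],s['t'])
im=cv2.imread('pics/w1.png')
hsv=cv2.cvtColor(im,cv2.COLOR_BGR2HSV)
m=cv2.inRange(hsv,(5,90,40),(20,255,255))
ys,xs=np.nonzero(m);k=(xs<280)&(xs>225)
P=np.array([onz('wrist',p,.047,T)[:2] for p in zip(xs[k],ys[k])])
print(cv2.minAreaRect(P.astype(np.float32)),np.degrees(np.arctan2(*(np.linalg.eigh(np.cov(P.T))[1][::-1,1]))))
print('head',onz('wrist',(250,321),.064,T))
E
```

```text
[0.42767576 0.37181751 0.20099208] 1.2
((0.4455869495868683, 0.3421868085861206), (0.02374802902340889, 0.12672637403011322), 79.61280822753906) 170.04536641823654
head [0.52473968 0.32772167 0.064     ]
```

```bash
python3 -m pendant '1.12 -0.9 -0.5 0 0 0 -1; 1.12 -0.9 -1.5 0 0 0 -1; 1.12 -0.9 -2.5 0 0 0 -1;1.12 -0.9 -3.4 0 0 0 -1;1.12 -0.9 -3.4 0 0 0 -1'
```

```text
t: 1.7
tcp_pos: [0.4709, 0.3355, 0.0617]
tcp_rot: [0.088, 0.996, -0.001, -0.002]
wrist_force: [0.2, -0.3, 0.5]
gripper_width: 0.0853
```

```bash
python3 -m pendant '0 0 -0.4 0 0 0 -1; 0 0 -0.75 0 0 0 -1;0 0 -0.75 0 0 0 0; 0 0 -0.75 0 0 0 1;0 0 -0.75 0 0 0 1' 120;python3 -m pendant '0 0 0 0 0 0 1;0 0 0 0 0 0 1;0 0 0 0 0 0 1;0 0 0 0 0 0 1;0 0 0 0 0 0 1'
```

```text
t: 2.2
tcp_pos: [0.4731, 0.3356, 0.0355]
tcp_rot: [0.089, 0.996, 0.0, 0.001]
wrist_force: [0.2, 0.4, 0.1]
gripper_width: 0.044
t: 2.7
tcp_pos: [0.473, 0.3353, 0.0353]
tcp_rot: [0.089, 0.996, 0.0, 0.0]
wrist_force: [-2.5, -0.5, 7.3]
gripper_width: 0.0202
```

Gripped: the opening of 20 mm is close to the 22 mm handle. Lifting.

```bash
python3 -m pendant '0 0 0.2 0 0 0 1;0 0 0.6 0 0 0 1;0 0 1.5 0 0 0 1;0 0 2.6 0 0 0 1;0 0 3.7 0 0 0 1';python3 -m pendant '0 0 0.3 0 0 0 1;0 0 0.3 0 0 0 1'; python3 - <<'E'
from h import *
s=env.sense();print(s['tcp_pos'],s['t'],s['wrist_force'],s['moment'],s['gripper_width'])
im=grab_frame('wrist');cv2.imwrite('pics/w2.png',im);cv2.imwrite('pics/s2.png',cv2.resize(grab_frame('side')[60:260,130:400],None,fx=2.8,fy=2.8))
E
```

```text
t: 3.2
tcp_pos: [0.4722, 0.3349, 0.1839]
tcp_rot: [0.089, 0.996, -0.0, -0.001]
wrist_force: [0.8, 0.9, -3.5]
gripper_width: 0.0203
t: 3.4
tcp_pos: [0.473, 0.3353, 0.196]
tcp_rot: [0.089, 0.996, 0.001, 0.001]
wrist_force: [0.1, 0.9, -4.0]
gripper_width: 0.0199
[0.47296587 0.33533367 0.1959995 ] 3.4 [ 0.11762784  0.91221554 -3.98561192] [ 0.04065511  0.17921425 -0.01080227] 0.019851464411682798
```

View pics/w2.png

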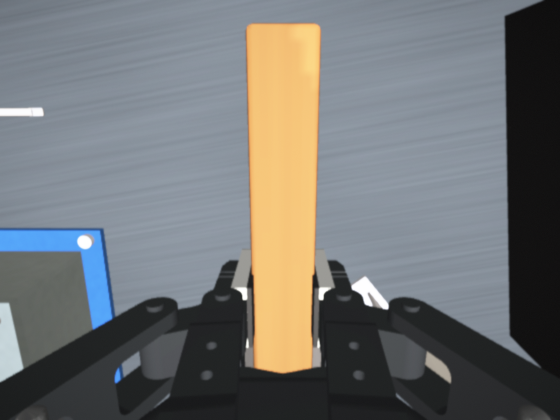

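View pics/s2.png

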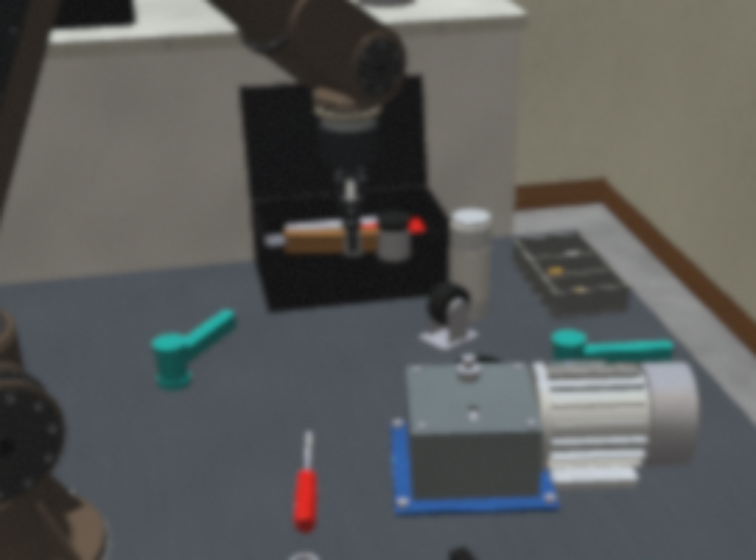

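```bash
python3 - <<'E'
from h import *
uvt=np.array([463,362])/4+[145,90]
s=cv2.imread('pics/side0.png');cv2.imwrite('pics/c3.png',cv2.resize(s[170:250,260:340],None,fx=7,fy=7,interpolation=cv2.INTER_CUBIC))
t=cv2.imread('pics/top0.png');cv2.imwrite('pics/c4.png',cv2.resize(t[150:230,230:310],None,fx=7,fy=7,interpolation=cv2.INTER_CUBIC))
o1,d1=ray('top',uvt);o2,d2=ray('side',(297,188.6))
a=np.linalg.lstsq(np.c_[d1,-d2],o2-o1,rcond=None)[0];print(o1+a[0]*d1,o2+a[1]*d2)
E
```

```text
[0.56779289 0.0921804  0.12121295] [0.56837974 0.09211698 0.12138918]
```

View pics/c3.png

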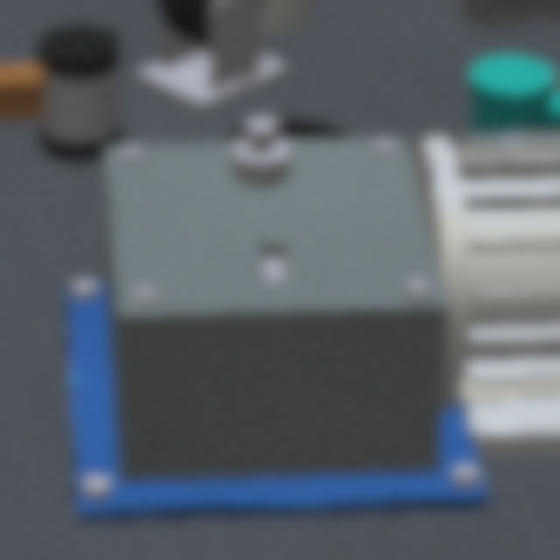

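View pics/c4.png

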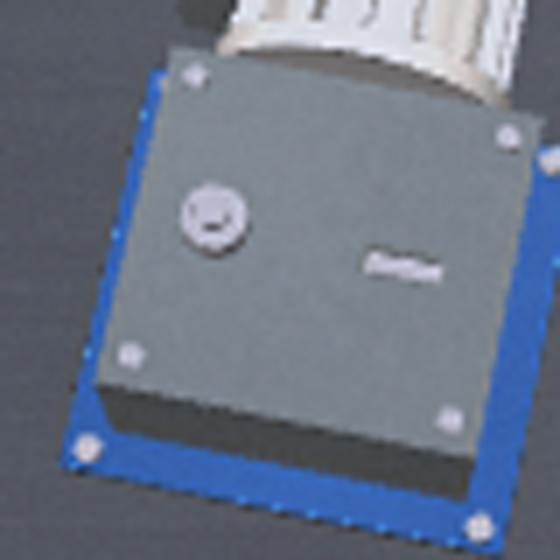

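The two views and the guard geometry put the pin at about (0.568, 0.0925). Carrying the mallet over it.

```bash
python3 -m pendant '0.1 -0.7 0 0 0 0 1;0.3 -1.7 0 0 0 0 1;0.5 -2.7 0 0 0 0 1;0.7 -3.7 0 0 0 0 1;0.85 -4.7 0 0 0 0 1';python3 -m pendant '0.1 -0.6 0 0 0 0 1;0.19 -1.15 0 0 0 0 1;0.19 -1.15 0 0 0 0 1'
```

```text
t: 4.0
tcp_pos: [0.5062, 0.1455, 0.1921]
tcp_rot: [0.089, 0.996, -0.0, -0.002]
wrist_force: [0.8, 0.0, -3.4]
gripper_width: 0.0201
t: 4.3
tcp_pos: [0.514, 0.0989, 0.1921]
tcp_rot: [0.09, 0.996, -0.0, -0.002]
wrist_force: [-0.0, 0.5, -4.7]
gripper_width: 0.02
```

```bash
python3 - <<'E'
from h import *
s=env.sense();print(s['tcp_pos'],s['t'],s['wrist_force'],s['moment'],s['gripper_width'])
cv2.imwrite('pics/s3.png',cv2.resize(grab_frame('side')[120:270,220:370],None,fx=4,fy=4))
E
```

```text
[0.51400435 0.09894313 0.19212915] 4.3 [-0.04008252  0.54477846 -4.74325658] [0.09892838 0.11358468 0.03853889] 0.020016558910708453
```

View pics/s3.png

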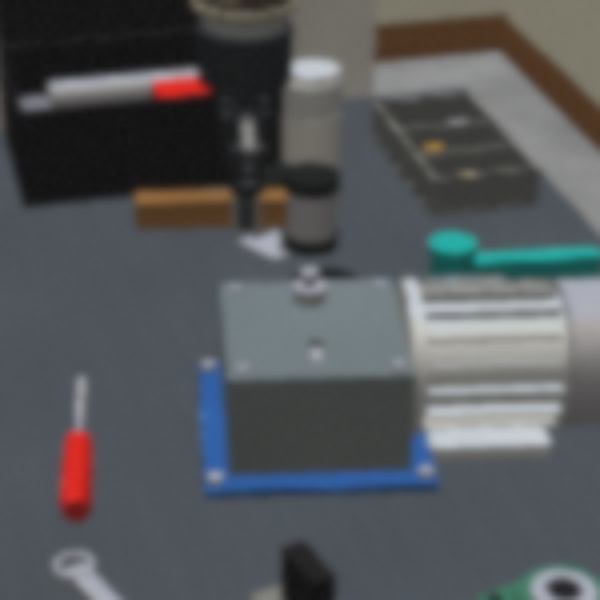

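The head at (312,210) is in line above the pin at (311,272). The mallet is upright, so I'm pressing down.

```bash
python3 -m pendant '0 0.06 -0.3 0 0 0 1;0 0.06 -0.6 0 0 0 1;0 0.06 -0.8 0 0 0 1;0 0.06 -0.9 0 0 0 1;0 0.06 -0.9 0 0 0 1'
```

```text
t: 4.85
tcp_pos: [0.5141, 0.1039, 0.1576]
tcp_rot: [0.089, 0.996, -0.0, -0.0]
wrist_force: [0.6, 0.5, -3.7]
gripper_width: 0.0202
```

```bash
python3 -m pendant '0 0 -0.06 0 0 0 1;0 0 -0.12 0 0 0 1'; python3 - <<'E'
from h import *
s=env.sense();print(s['tcp_pos'],s['t'],s['wrist_force'],s['moment'],s['gripper_width'])
cv2.imwrite('pics/s4.png',cv2.resize(grab_frame('side')[120:270,220:370],None,fx=4,fy=4))
E
```

```text
t: 5.05
tcp_pos: [0.5145, 0.1037, 0.1539]
tcp_rot: [0.089, 0.996, 0.0, 0.0]
wrist_force: [-3.5, 2.4, 5.1]
gripper_width: 0.0199
[0.51449841 0.10373218 0.15392315] 5.05 [-3.46590058  2.41362402  5.11814269] [0.32993157 0.43714618 0.09931926] 0.01993321192012028
```

View pics/s4.png

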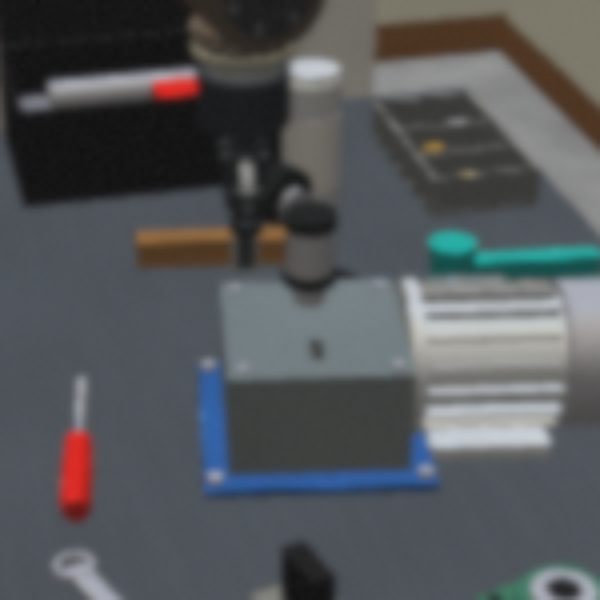

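The window at (316,348) has turned dark, so the shutter is opening. About 9 N is acting on the pin. I'll press to the stop.

```bash
python3 -m pendant '0 0 -0.08 0 0 0 1;0 0 -0.08 0 0 0 1'; python3 -m pendant '0 0 -0.05 0 0 0 1;0 0 -0.05 0 0 0 1;0 0 -0.05 0 0 0 1'
```

```text
t: 5.3
tcp_pos: [0.5144, 0.1037, 0.1513]
tcp_rot: [0.089, 0.996, 0.0, 0.001]
wrist_force: [-7.6, 2.3, 12.7]
gripper_width: 0.0201
t: 5.6
tcp_pos: [0.5143, 0.1038, 0.1504]
tcp_rot: [0.089, 0.996, 0.0, 0.001]
wrist_force: [-13.3, 2.7, 25.4]
gripper_width: 0.0204
```

The force rose to about 29 N, well above the 9 N yield, so the pin is on its stop. Lifting and returning the mallet.

```bash
python3 -m pendant '0 0 0.3 0 0 0 1;0 0 1 0 0 0 1;0 0 1.2 0 0 0 1;0 0 1.2 0 0 0 1'; python3 - <<'E'
from h import *
s=env.sense();print(s['tcp_pos'],s['t'],s['wrist_force'],s['moment'],s['gripper_width'])
im=grab_frame('side');cv2.imwrite('pics/s5.png',cv2.resize(im[120:270,220:370],None,fx=4,fy=4))
E
```

```text
t: 6.0
tcp_pos: [0.5148, 0.1035, 0.1971]
tcp_rot: [0.089, 0.996, 0.0, 0.001]
wrist_force: [1.1, -0.1, -3.4]
gripper_width: 0.0202
[0.51482369 0.10350236 0.19709749] 6.0 [ 1.13536012 -0.0771296  -3.44421339] [-0.03241636  0.15101064 -0.01078913] 0.020174705700779207
```

View pics/s5.png

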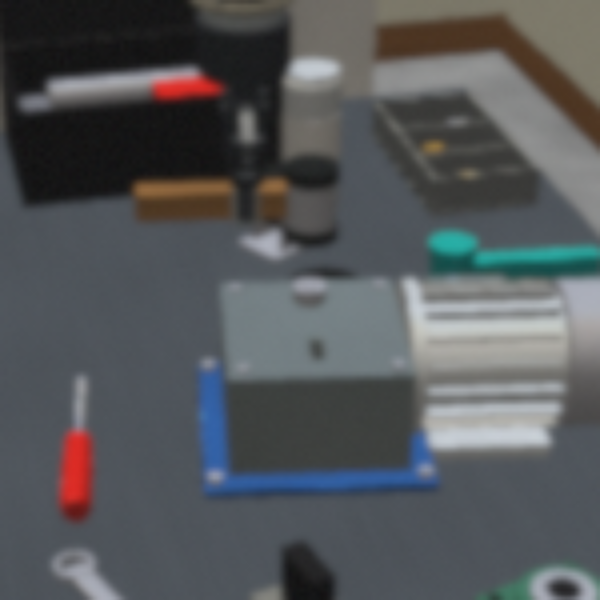

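The pin no longer stands proud at (310,285) and the window is dark. Carrying the mallet back.

```bash
python3 -m pendant '-0.1 0.7 0 0 0 0 1;-0.3 1.7 0 0 0 0 1;-0.5 2.7 0 0 0 0 1;-0.7 3.7 0 0 0 0 1;-0.85 4.7 0 0 0 0 1';python3 -m pendant '-0.1 0.6 -0.3 0 0 0 1;-0.2 1.1 -1 0 0 0 1;-0.2 1.1 -2 0 0 0 1;-0.2 1.1 -2.9 0 0 0 1;-0.2 1.1 -3.3 0 0 0 1'
```

```text
t: 6.55
tcp_pos: [0.4794, 0.2929, 0.1948]
tcp_rot: [0.089, 0.996, -0.001, -0.001]
wrist_force: [0.4, -0.2, -3.9]
gripper_width: 0.0202
t: 7.05
tcp_pos: [0.4705, 0.3348, 0.0597]
tcp_rot: [0.089, 0.996, -0.002, -0.003]
wrist_force: [-0.2, -0.5, -3.8]
gripper_width: 0.0202
```

```bash
python3 -m pendant '0 0 -0.3 0 0 0 1;0 0 -0.55 0 0 0 1;0 0 -0.58 0 0 0 1;0 0 -0.58 0 0 0 1';python3 - <<'E'
from h import *
s=env.sense();print(s['tcp_pos'],s['t'],s['wrist_force'],s['moment'],s['gripper_width'])
im=grab_frame('side');cv2.imwrite('pics/s6.png',cv2.resize(im[120:270,220:370],None,fx=4,fy=4))
E
```

```text
t: 7.45
tcp_pos: [0.4726, 0.3356, 0.0414]
tcp_rot: [0.089, 0.996, 0.0, 0.0]
wrist_force: [0.4, -0.1, -3.4]
gripper_width: 0.0201
[0.47257257 0.3356367  0.04136494] 7.45 [ 0.43698613 -0.09100758 -3.43447882] [0.025884   0.21454976 0.00457887] 0.02006927844232274
```

View pics/s6.png

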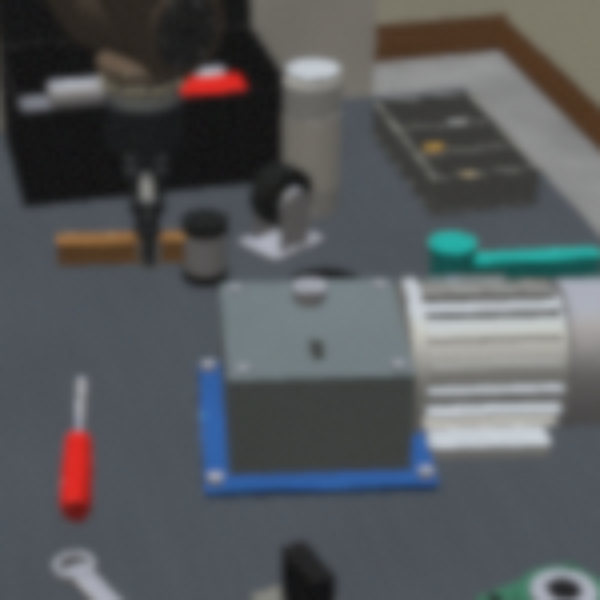

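The mallet hangs level, about 5 mm above the bench. Lowering to contact.

```bash
python3 -m pendant '0 0 -0.08 0 0 0 1;0 0 -0.13 0 0 0 1;0 0 -0.13 0 0 0 1'; python3 -m pendant '0 0 -0.04 0 0 0 1;0 0 -0.04 0 0 0 1'
```

```text
t: 7.8
tcp_pos: [0.4724, 0.3356, 0.036]
tcp_rot: [0.089, 0.996, 0.0, 0.0]
wrist_force: [-0.2, -0.0, -3.5]
gripper_width: 0.0199
t: 8.0
tcp_pos: [0.4724, 0.3357, 0.0353]
tcp_rot: [0.089, 0.996, 0.0, 0.0]
wrist_force: [-4.2, -1.0, 8.0]
gripper_width: 0.0204
```

Contact confirmed, since the force flipped to +8 N. Releasing.

```bash
python3 -m pendant '0 0 0 0 0 0 0.5;0 0 0 0 0 0 0;0 0 0 0 0 0 -0.5;0 0 0 0 0 0 -1;0 0 0 0 0 0 -1'; python3 -m pendant '0 0 0 0 0 0 -1;0 0 0 0 0 0 -1;0 0 0 0 0 0 -1;0 0 0.3 0 0 0 -1;0 0 1 0 0 0 -1';python3 -m pendant '0 0 1 0 0 0 -1;0 0 2 0 0 0 -1;0 0 3 0 0 0 -1;0 0 4 0 0 0 -1;0 0 4 0 0 0 -1'; python3 - <<'E'
from h import *
s=env.sense();print(s['tcp_pos'],s['t'],s['wrist_force'])
im=grab_frame('side');cv2.imwrite('pics/s7.png',cv2.resize(im[120:270,220:370],None,fx=4,fy=4))
E
```

```text
t: 8.5
tcp_pos: [0.4725, 0.3356, 0.0343]
tcp_rot: [0.089, 0.996, 0.0, 0.0]
wrist_force: [-0.1, -0.2, -0.4]
gripper_width: 0.0781
t: 9.0
tcp_pos: [0.4716, 0.3351, 0.0737]
tcp_rot: [0.089, 0.996, -0.001, -0.001]
wrist_force: [1.0, 0.1, 0.2]
gripper_width: 0.0854
t: 9.5
tcp_pos: [0.4736, 0.3364, 0.2405]
tcp_rot: [0.089, 0.996, 0.003, 0.004]
wrist_force: [0.1, -0.1, -0.4]
gripper_width: 0.0854
[0.47358554 0.33638028 0.24052285] 9.5 [ 0.12819722 -0.13549957 -0.42538987]
```

View pics/s7.png

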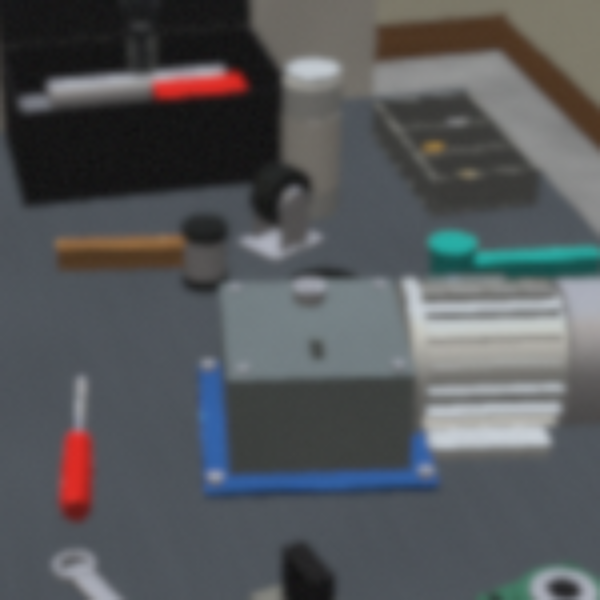

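The mallet stands alone on its face. The stand's yaw is about 14.6°, and the key comes out at about (0.467, -0.2775) from both the stand geometry and the grip corners. Travelling there.

```bash
python3 -m pendant '0 -1.2 0 0 0 -1.1 -1;0 -2.4 0 0 0 -2.2 -1;0 -3.6 0 0 0 -3.3 -1;0 -4.8 0 0 0 -4.4 -1;0 -6 0 0 0 -5.5 -1';python3 -m pendant '0 -1.2 0 0 0 -1.1 -1;0 -2.4 0 0 0 -2.2 -1;0 -3.6 0 0 0 -3.3 -1;0 -4.8 0 0 0 -4.4 -1;0 -6 0 0 0 -5 -1'
```

```text
t: 10.05
tcp_pos: [0.4715, 0.0938, 0.2338]
tcp_rot: [0.37, 0.929, -0.0, -0.001]
wrist_force: [1.8, -0.4, 0.1]
gripper_width: 0.0852
t: 10.55
tcp_pos: [0.4715, -0.1462, 0.2338]
tcp_rot: [0.598, 0.801, -0.0, -0.001]
wrist_force: [0.5, 0.7, -0.4]
gripper_width: 0.0852
```

```bash
python3 -m pendant '0 -1.2 0 0 0 -0.3 -1;0 -2.4 0 0 0 -0.3 -1;-0.1 -3.3 0 0 0 -0.3 -1;-0.1 -3.3 0 0 0 -0.3 -1'; python3 - <<'E'
from h import *
s=env.sense();print(s['tcp_pos'],s['t'],s['tcp_rot'],s['qpos'])
cv2.imwrite('pics/w3.png',grab_frame('wrist'))
E
```

```text
t: 10.95
tcp_pos: [0.4675, -0.2799, 0.2333]
tcp_rot: [0.61, 0.792, -0.0, -0.0]
wrist_force: [-0.5, 0.1, -0.9]
gripper_width: 0.0853
[ 0.46746478 -0.27994779  0.23328153] 10.95 [ 6.10286651e-01  7.92180490e-01 -1.79898954e-04 -4.92506833e-04] [-6.60664344e-01  3.94670237e-01  1.77380175e+00 -4.40006527e-04
  9.74104195e-01 -9.18368253e-01]
```

View pics/w3.png

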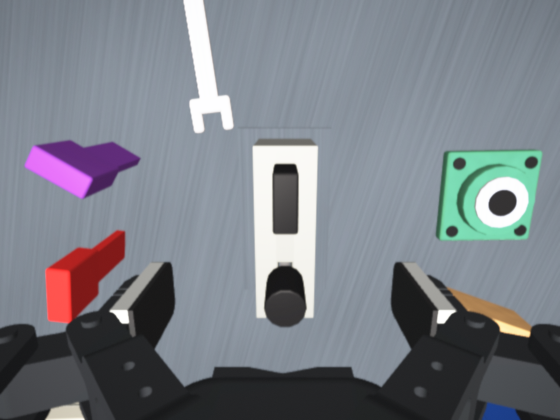

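The wrist view shows the black key grip at (285,200), in the slot farther from the jaws' line. The drift knob is at (286,310), and the red and purple look-alikes are off to the left. Measuring.

```bash
python3 - <<'E'
from h import *
s=env.sense();T=wristT(s);im=cv2.imread('pics/w3.png')
print('tcp px',proj('wrist',s['tcp_pos']+np.array([0,0,-.113]),T))
roi=im[150:250,255:320]; g=cv2.cvtColor(roi,cv2.COLOR_BGR2GRAY)
m=(g<90).astype(np.uint8);n,l,st,ce=cv2.connectedComponentsWithStats(m);i=1+np.argmax(st[1:,4]);print(st[i])
cv2.imwrite('pics/w3c.png',cv2.resize(im[130:340,240:335],None,fx=2.8,fy=2.8,interpolation=cv2.INTER_CUBIC))
k=(253,146),(317,146),(313,317),(256,317)
for q in k: print('stand',onz('wrist',q,.075,T))
print('drift',onz('wrist',(286,308),.12,T))
for q in k: pass
E
```

```text
tcp px [282.31236511 207.77357882]
[  18   14   25   69 1619]
stand [ 0.43587979 -0.24773381  0.075     ]
stand [ 0.48389121 -0.23495302  0.075     ]
stand [ 0.52260889 -0.3797482   0.075     ]
stand [ 0.47392181 -0.39273266  0.075     ]
drift [ 0.48990837 -0.35149537  0.12      ]
```

View pics/w3c.png

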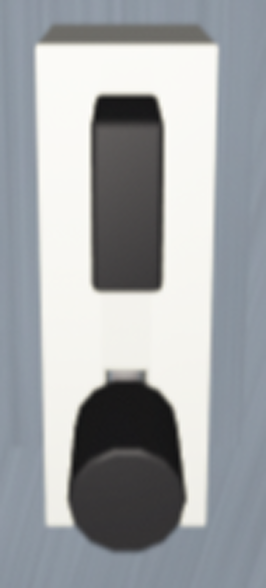

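```bash
python3 - <<'E'
from h import *
s=env.sense();T=wristT(s)
c=[(272.9,173.6),(298.6,173.6),(298.6,233.6),(272.9,233.6)]
P=[onz('wrist',q,.12,T) for q in c];print(np.mean(P,0),np.linalg.norm(P[0]-P[1]),np.linalg.norm(P[1]-P[2]))
e=np.mean(P,0)-s['tcp_pos'];print(e/.04)
v=P[0]-P[3];print(np.degrees(np.arctan2(v[1],v[0]))-90)
E
```

```text
[ 0.46915738 -0.2749562   0.12      ] 0.01713637545453086 0.0423127007149147
[ 0.04119286  0.07308644 -2.83211906]
14.50643146189114
```

```bash
python3 -m pendant '0.04 0.12 -0.8 0 0 0 -1;0.04 0.12 -1.7 0 0 0 -1;0.04 0.12 -2.5 0 0 0 -1;0.04 0.12 -3.1 0 0 0 -1;0.04 0.12 -3.3 0 0 0 -1' 60;python3 -m pendant '0 0 0 0 0 0 -1'
```

```text
t: 11.5
tcp_pos: [0.4691, -0.2697, 0.1]
tcp_rot: [0.608, 0.794, 0.0, -0.002]
wrist_force: [-0.1, -0.3, -0.7]
gripper_width: 0.0856
t: 11.6
tcp_pos: [0.4697, -0.2705, 0.1016]
tcp_rot: [0.608, 0.794, 0.0, -0.001]
wrist_force: [0.2, -0.3, -0.1]
gripper_width: 0.0853
```

```bash
python3 -m pendant '0 -0.1 0 0 0 -0.1 -1;0 -0.1 0 0 0 -0.1 -1;0 -0.1 0 0 0 -0.1 0;0 -0.1 0 0 0 -0.1 1;0 -0.1 0 0 0 -0.1 1';python3 -m pendant '0 0 0 0 0 0 1;0 0 0 0 0 0 1;0 0 0 0 0 0 1;0 0 0 0 0 0 1'
```

```text
t: 12.1
tcp_pos: [0.47, -0.2756, 0.1027]
tcp_rot: [0.613, 0.79, 0.0, 0.0]
wrist_force: [0.3, -0.2, 0.5]
gripper_width: 0.0439
t: 12.5
tcp_pos: [0.47, -0.2756, 0.1025]
tcp_rot: [0.613, 0.79, 0.0, 0.0]
wrist_force: [-1.2, 0.7, 5.1]
gripper_width: 0.0175
```

Gripped at 17.5 mm. Lifting.

```bash
python3 -m pendant '0 0 0.2 0 0 0 1;0 0 0.7 0 0 0 1;0 0 1.5 0 0 0 1;0 0 2.4 0 0 0 1;0 0 3.3 0 0 0 1' 100;python3 -m pendant '0 0 0.4 0 0 0 1;0 0 0.6 0 0 0 1;0 0 0.6 0 0 0 1'; python3 - <<'E'
from h import *
s=env.sense();print(s['tcp_pos'],s['t'],s['tcp_rot'],s['wrist_force'])
cv2.imwrite('pics/w4.png',grab_frame('wrist'))
cv2.imwrite('pics/s8.png',cv2.resize(grab_frame('side')[150:350,200:400],None,fx=3,fy=3))
E
```

```text
t: 13.0
tcp_pos: [0.4697, -0.2754, 0.2358]
tcp_rot: [0.613, 0.79, 0.0, -0.0]
wrist_force: [-0.3, 0.3, -2.0]
gripper_width: 0.0168
t: 13.3
tcp_pos: [0.47, -0.2756, 0.2589]
tcp_rot: [0.613, 0.79, 0.0, 0.001]
wrist_force: [0.9, -0.5, -2.3]
gripper_width: 0.0168
[ 0.46998196 -0.27560656  0.25892966] 13.3 [6.12896197e-01 7.90163232e-01 2.29252108e-05 5.63250423e-04] [ 0.87381269 -0.45302632 -2.28313807]
```

View pics/w4.png

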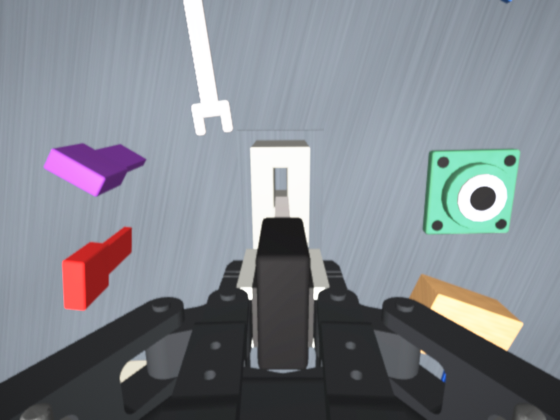

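View pics/s8.png

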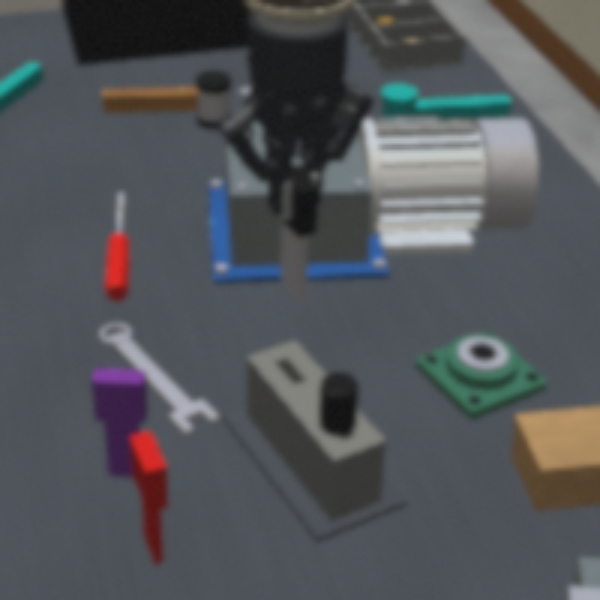

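The key hangs straight with its blade tip at about (282,197) in the wrist view, and the drift is undisturbed. Moving to a viewpoint about 55 mm short of the window.

```bash
python3 -m pendant '0.3 0.9 0 0 0 -0.8 1;0.6 2 0 0 0 -1.6 1;0.9 3.1 0 0 0 -2.4 1;1.2 4.2 0 0 0 -3.2 1;1.5 5.2 0 0 0 -4 1';python3 -m pendant '0.2 0.4 0 0 0 0 1;0.35 0.7 0 0 0 0 1;0.35 0.7 0 0 0 0 1'; python3 - <<'E'
from h import *
s=env.sense();print(s['tcp_pos'],s['t'],s['tcp_rot'],s['wrist_force'])
a=s['tcp_rot'];print('tool y yaw',2*np.degrees(np.arctan2(a[1],a[0]))-90)
cv2.imwrite('pics/w5.png',grab_frame('wrist'))
T=wristT(s)
for z in(.1,): print('win pred px',proj('wrist',np.array([.5545,.0143,z]),T),'pin',proj('wrist',np.array([.568,.0925,.117]),T))
print('tip pred',proj('wrist',s['tcp_pos']-[0,0,.0975],T))
E
```

```text
t: 13.9
tcp_pos: [0.5298, -0.0656, 0.257]
tcp_rot: [0.765, 0.644, -0.001, -0.001]
wrist_force: [0.4, -1.0, -2.7]
gripper_width: 0.0168
t: 14.2
tcp_pos: [0.5442, -0.0387, 0.2573]
tcp_rot: [0.763, 0.646, -0.0, -0.001]
wrist_force: [-0.1, -0.5, -2.4]
gripper_width: 0.017
[ 0.5442293  -0.03865003  0.25729272] 14.2 [ 7.63231241e-01  6.46124986e-01 -4.56070896e-04 -6.06520276e-04] [-0.13627906 -0.48637353 -2.37712233]
tool y yaw -9.499820984491976
win pred px [284.39740999 123.80229038] pin [285.44437085   1.58302222]
tip pred [282.34652644 213.98549756]
```

View pics/w5.png

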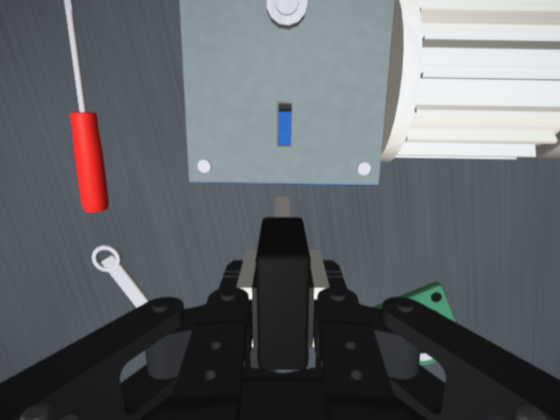

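The window mouth spans about (278–292, 102–146), close to the predicted centre (284,124). The blue is the foot plate seen through the open slot, so it is clear. Enlarging to measure the window and the blade tip.

```bash
python3 - <<'E'
import cv2
im=cv2.imread('pics/w5.png')
cv2.imwrite('pics/w5c.png',cv2.resize(im[90:230,250:320],None,fx=4.2,fy=4.2,interpolation=cv2.INTER_CUBIC)) 
cv2.imwrite('pics/w5d.png',cv2.resize(im[90:160,250:320],None,fx=8,fy=8,interpolation=cv2.INTER_CUBIC)) 
cv2.imwrite('pics/w5e.png',cv2.resize(im[185:235,250:320],None,fx=8,fy=8,interpolation=cv2.INTER_CUBIC)) 
E
```

```text
(no output)
```

View pics/w5d.png

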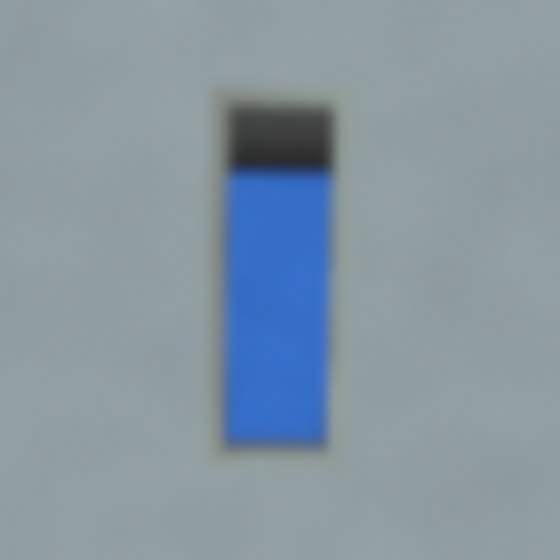

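View pics/w5e.png

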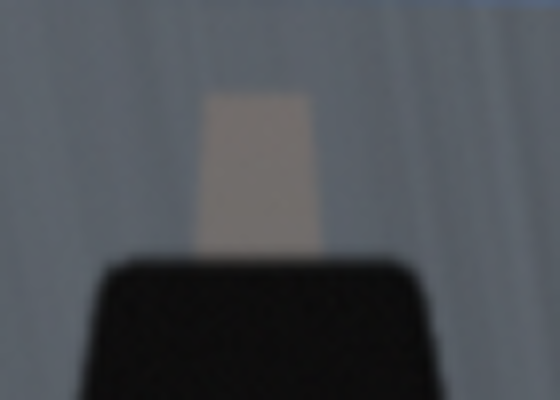

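```bash
python3 - <<'E'
from h import *
s=env.sense();T=wristT(s)
from scipy.spatial.transform import Rotation as R
Rt=R.from_quat(s['tcp_rot']).as_matrix()
p=s['tcp_pos']; print('tilt deg',np.degrees(np.arccos(-Rt[2,2])))
e=onz('wrist',(282.3,196.9),p[2]-.0915,T); d=Rt.T@(e-p); print('taper edge in tool',d)
c=p+Rt@np.array([d[0]-.015,d[1],0]); print('key xy',c)
w=onz('wrist',(284.9,124.4),.1,T);print('win',w)
q=[onz('wrist',(250+x/8,90+y/8),.1,T) for x,y in[(223,98),(337,98),(332,452),(219,452)]]
print(np.mean(q,0),np.linalg.norm(q[0]-q[1]),np.linalg.norm(q[1]-q[2]),np.degrees(np.arctan2(*(q[1]-q[0])[1::-1])),np.degrees(np.arctan2(*(q[2]-q[3])[1::-1])), np.degrees(np.arctan2(*(q[0]-q[3])[1::-1]))-90)
print('shift units',(w-c)/.04)
E
```

```text
tilt deg 0.08226928111194502
taper edge in tool [0.012748   0.00010405 0.091498  ]
key xy [ 0.54362899 -0.04180137  0.25744313]
win [0.55451807 0.0128327  0.1       ]
[0.55433955 0.0126205  0.1       ] 0.010691915932875964 0.03293927209985877 -9.46030889677292 -9.452188833629718 -10.324170954156855
shift units [ 0.27222685  1.36585179 -3.93607815]
```

The window measures 10.7×32.9 mm including its chamfer, at yaw of about -9.8°. The shift from key to window is (0.27, 1.37) units.

```bash
python3 -m pendant '0.14 0.7 0 0 0 0 1;0.27 1.37 0 0 0 -0.05 1;0.27 1.37 -0.4 0 0 -0.05 1;0.27 1.37 -0.9 0 0 -0.05 1;0.27 1.37 -0.9 0 0 -0.05 1'; python3 - <<'E'
from h import *
s=env.sense();print(s['tcp_pos'],s['t'],s['tcp_rot'],s['wrist_force'])
cv2.imwrite('pics/s9.png',cv2.resize(grab_frame('side')[150:250,240:360],None,fx=6,fy=6,interpolation=cv2.INTER_CUBIC))
cv2.imwrite('pics/w6.png',grab_frame('wrist'))
E
```

```text
t: 14.75
tcp_pos: [0.5536, 0.0142, 0.2201]
tcp_rot: [0.766, 0.643, -0.002, -0.001]
wrist_force: [-0.7, -0.5, -2.5]
gripper_width: 0.0168
[0.55360952 0.01419397 0.22005076] 14.75 [ 0.76577865  0.64310041 -0.00163929 -0.00149722] [-0.67873502 -0.46875446 -2.45783959]
```

View pics/s9.png

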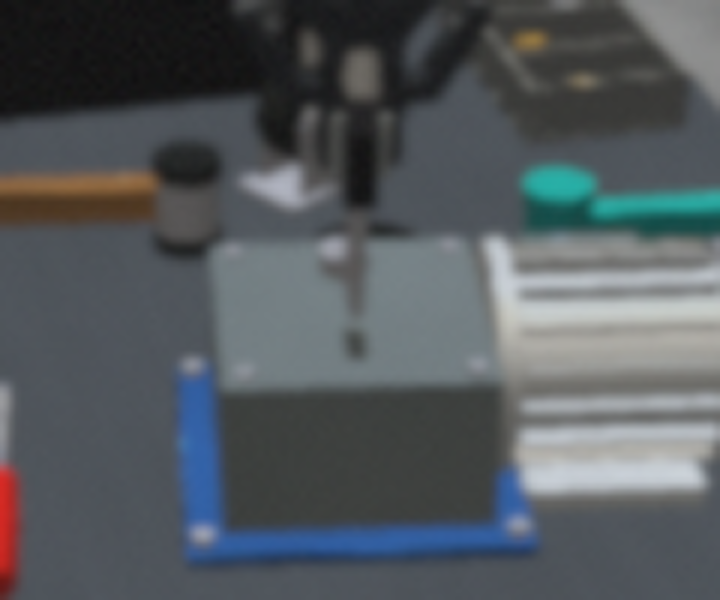

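View pics/w6.png

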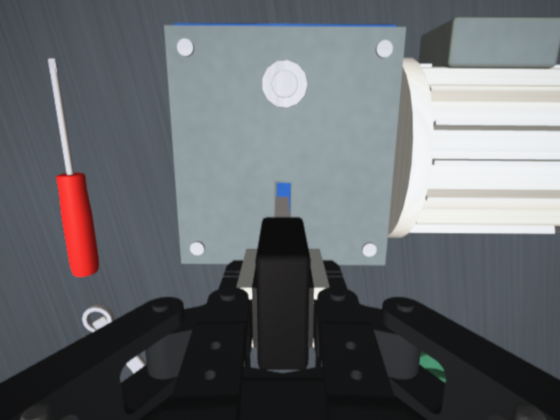

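The blade at (283,205) lines up with the window at (284,190). One more relative measurement at close range.

```bash
python3 -m pendant '0 0 0 0 0 0 1;0 0 0 0 0 0 1'; python3 - <<'E'
from h import *
s=env.sense();print(s['tcp_pos'],s['t'],s['tcp_rot'])
im=grab_frame('wrist');cv2.imwrite('pics/w7.png',cv2.resize(im[170:230,250:320],None,fx=8,fy=8,interpolation=cv2.INTER_CUBIC))
E
```

```text
t: 15.05
tcp_pos: [0.555, 0.0148, 0.2232]
tcp_rot: [0.766, 0.643, 0.0, 0.001]
wrist_force: [-1.1, 0.7, -1.2]
gripper_width: 0.0165
[0.55503577 0.01478109 0.22317166] 15.05 [7.65653948e-01 6.43252315e-01 4.80022732e-04 5.10571115e-04]
```

View pics/w7.png

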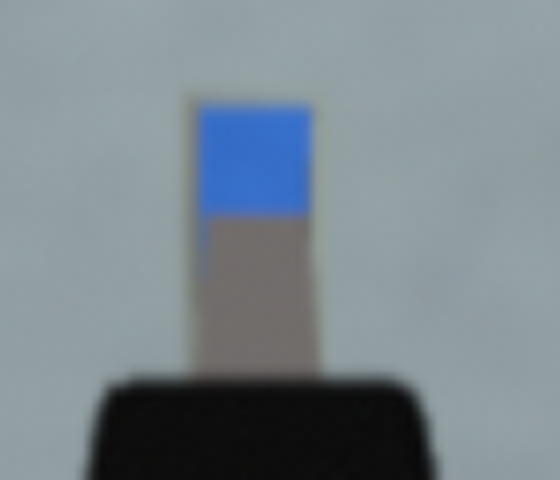

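```bash
python3 - <<'E'
from h import *
from scipy.spatial.transform import Rotation as R
s=env.sense();T=wristT(s);Rt=R.from_quat(s['tcp_rot']).as_matrix();p=s['tcp_pos']
e=onz('wrist',(282.4,196.9),p[2]-.0915,T);f=onz('wrist',(282,182.3),.1,T)
d=Rt.T@(f-e);print('far edge - taper edge, tool',d,'need x', .01645-.015)
print('expected shift tool', d[0]-.00145,d[1], 'world units',Rt@np.array([d[0]-.00145,d[1],0])/.04)
E
```

```text
far edge - taper edge, tool [ 0.00276082 -0.00028465  0.03154653] need x 0.00145
expected shift tool 0.0013108189592617582 -0.0002846512726887764 world units [-1.36475912e-03  3.35064592e-02 -7.40649026e-06]
```

Aligned to about 1 mm. I'll nudge +0.03 in y and descend while watching the force.

```bash
python3 -m pendant '0 0.03 -0.2 0 0 0 1;0 0.03 -0.4 0 0 0 1;0 0.03 -0.6 0 0 0 1;0 0.03 -0.7 0 0 0 1;0 0.03 -0.7 0 0 0 1' 100;python3 -m pendant '0 0 -0.1 0 0 0 1;0 0 -0.2 0 0 0 1;0 0 -0.2 0 0 0 1'
```

```text
t: 15.6
tcp_pos: [0.5545, 0.0164, 0.1934]
tcp_rot: [0.765, 0.643, -0.001, -0.0]
wrist_force: [0.3, 1.0, -1.2]
gripper_width: 0.0168
t: 15.9
tcp_pos: [0.5546, 0.0164, 0.1858]
tcp_rot: [0.765, 0.643, -0.0, -0.0]
wrist_force: [-0.6, 0.5, -1.5]
gripper_width: 0.0169
```

The tip is about 12 mm below the top with no contact force. Continuing to about 40 mm.

```bash
python3 -m pendant '0 0 -0.15 0 0 0 1;0 0 -0.3 0 0 0 1;0 0 -0.3 0 0 0 1';python3 -m pendant '0 0 -0.15 0 0 0 1;0 0 -0.3 0 0 0 1;0 0 -0.38 0 0 0 1;0 0 -0.38 0 0 0 1'; python3 - <<'E'
from h import *
s=env.sense();print(s['tcp_pos'],s['t'],s['tcp_rot'],s['wrist_force'])
cv2.imwrite('pics/s10.png',cv2.resize(grab_frame('side')[130:250,230:350],None,fx=5,fy=5,interpolation=cv2.INTER_CUBIC))
cv2.imwrite('pics/w8.png',grab_frame('wrist'))
E
```

```text
t: 16.2
tcp_pos: [0.5544, 0.0164, 0.1734]
tcp_rot: [0.765, 0.643, -0.0, -0.0]
wrist_force: [-0.3, -0.2, -1.8]
gripper_width: 0.0166
t: 16.6
tcp_pos: [0.5546, 0.0164, 0.1585]
tcp_rot: [0.765, 0.643, -0.0, -0.0]
wrist_force: [0.1, 1.2, -2.4]
gripper_width: 0.0168
[0.55458435 0.01640285 0.15852357] 16.6 [ 7.65486138e-01  6.43452244e-01 -3.11216147e-04 -2.93779654e-04] [ 0.09377288  1.23155733 -2.35074773]
```

View pics/s10.png

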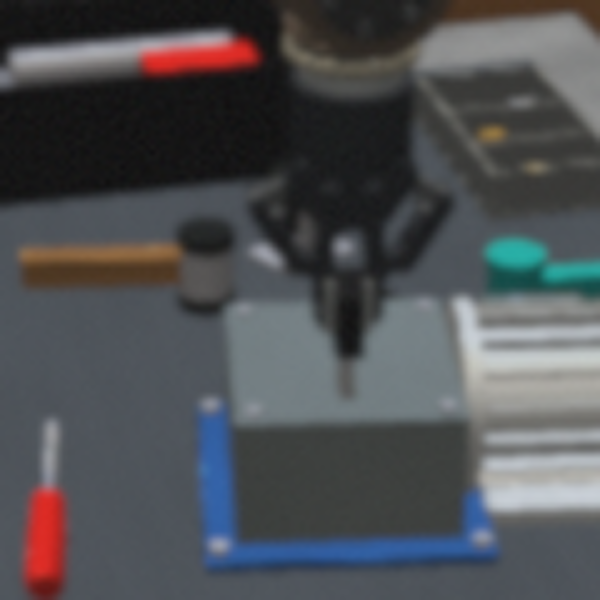

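View pics/w8.png

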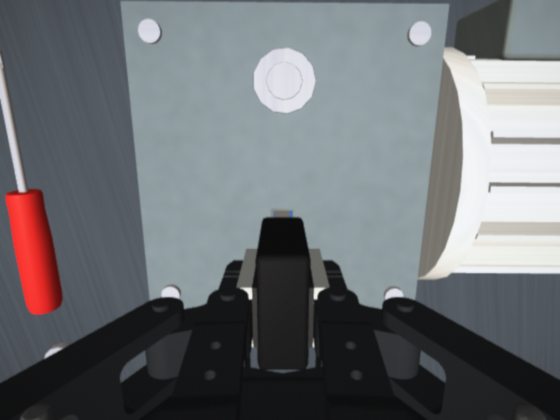

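The blade stands in the window. About 23 mm of it shows below the shoulder in the side view, which matches roughly 39 mm of depth. Forces are just the key's weight, the pin is down, and the mallet stands on the bench. One settling move, then I hand in.

```bash
python3 -m pendant '0 0 0 0 0 0 1;0 0 0 0 0 0 1;0 0 0 0 0 0 1' 100; python3 - <<'E'
from h import *
s=env.sense();print(s['tcp_pos'],s['wrist_force'],s['gripper_width'])
print(env.finish_job())
E
```

```text
t: 17.0
tcp_pos: [0.5548, 0.0164, 0.1593]
tcp_rot: [0.765, 0.643, 0.0, 0.0]
wrist_force: [0.2, 0.2, -1.9]
gripper_width: 0.0167
[0.55479364 0.0164147  0.15929978] [ 0.16641532  0.16805826 -1.85976991] 0.016724742236036934
the job is handed in; nothing more can be done
None
```

I knocked the pin down with the mallet and set the mallet back where it had stood. I then took the black key from its stand and finished with it held in the window. The job was handed in at about 17 s, and `finish_job` gave no verdict.

- **Pin:** with the mallet on it, the force rose to about 29 N, against a yield of 7 to 9 N. The pin no longer stood proud, and the foot plate showed through the open window.
- **Mallet:** it stands free on its face, level, near (0.53, 0.33), well over 10 cm from the window.
- **Key:** the tip is about 38 mm below the guard top, worked out from the TCP height and the grasp offset. The side view is consistent with that, and the shoulder is about 32 mm clear of the guard. The key hangs upright with no side load; the wrist reads only its weight, about 2 N. The grip is set to 100 N.
- **Disagreement between measurements:** the wrist and top cameras differed by 1–3 mm on positions. I aligned the key to the window within the wrist view only, and the blade went in without contact force.
- **Bystanders:** nothing touched them, and those visible in the later images look unmoved. I did not measure them afterwards.

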